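# Mount a sanding drum on the check arbor and hold the probe on its mark

### The arm

A 6-joint arm with a two-finger parallel gripper is mounted at the origin on a cart in front of the work surface, level with it; the furniture and walls round the work are solid. World frame = base frame: x ahead of the robot, y to its left, z up, the work surface at z = 0. Lengths are in m, angles in rad, forces in N, time in s.
With the tool pointing down it reaches from about 0.275 to 0.825 m from the base axis. Payload 4.9 kg.
Tool frame: the origin (TCP) lies midway between the tips of the shut fingers; the grasp point (between the pads) lies 19 mm behind it (robot.pinch_z is the distance from the TCP to the grasp point, in m); z points along the fingers, y is the direction in which the jaws open and shut (so a half turn about z gives the same grasp; the last joint's range is limited). The gripper opens to 85 mm and grips with 20 to 120 N. Pads are 22 mm wide; open, the fingers measure 114 mm over their backs; the gripper's body (76 mm by 85 mm) begins 54 mm behind the grasp point. The pads swing forward as they close: fully open they stand 13 mm farther back than shut.
Start: joints at [0.982, 0.326, -0.193, 1.052, 0, 1.437], TCP at [0.242, 0.494, 0.231] pointing down, gripper open.
Joint ranges: [-2.65, 2.65], [-0.97, 1.79], [-1.3, 1.35], [-1.93, 2.1], [-1.47, 1.37], [-3.14, 3.14]. Speed limits (rad/s): [2.57, 2.57, 3.14, 3.14, 3.14, 3.14].

### API

Orientations are given as [roll, pitch, yaw] about the fixed x, y, z axes, in that order (R = Rz(yaw) Ry(pitch) Rx(roll)).
In Python, from bench import readout, viewer, workorder, robot gives the robot as it stands.
- The arm moves only by the tool play_rows, never from a script. Its argument "series" is text: rows parted by semicolons, each of 7 numbers parted by spaces: the shift along the tool's x, y, z in m, then the turn, a rotation vector about the tool's x, y, z in rad, then the opening, from 0 (shut) to 1 (fully open). A call has 1 to 8 rows; each row shifts and turns the commanded pose from where the row before left it, along the tool's axes as they then stand; what a row does not reach is not made up. A row lasts 1/12 s, in which the tool goes at most 41.7 mm and 7.16 degrees, less where a joint would pass 70% of its speed; a pose out of reach is approached as far as the arm can. A call with a gripper value outside its range is refused whole. The fingers move at their own pace and stop on an object; "newtons" is the grip in N (left out, the last holds). Time passes only in rows, so rows that do not move let the fingers close. It gives the time, the measured TCP pose, the force and the opening at its end, in the units of the state.
- readout.get_obs(): the state, without advancing time (a new reading comes with each control period).
- viewer.snapshot(name): name is "scene" or "top" or "wrist"; returns (picture, depth): 480x640x3 uint8, red, green, blue; 480x640 float32, m along the optical axis (not along the pixel's ray), 0 where there is no reading.
- viewer.calibration(name): a dict with "fx", "fy", "cx", "cy" (pixels), "D" ([k1, k2, p1, p2, k3] as OpenCV has them; the pictures are not rectified), "world_from_camera" (4x4, takes a point from camera to world coordinates). Camera axes: x right, y down, z forward; pixel columns grow to the right and rows downward; lengths in m; the calibration is good to about 2 mm. A picture is of the moment at which its call begins: read the wrist's pose just before it. calibration takes no time and is no camera call; for the wrist camera it gives the pose at the moment of the call.
- workorder.job_done(): hands the job in, once; it reports no verdict.
The state is a dict: "time": time; "joints": joint angles; "dq": joint speeds; "tau": joint torques, N m; "position": TCP position; "eef_rot": TCP orientation; "force": force on the tool from outside, world axes, zero at the start; "wrist_torque": the same for the moment, N m; "opening": opening from 0.0 (shut) to 1.0 (fully open).
Only numpy, scipy, OpenCV 4.12 (cv2) and the standard library are available. Lean on these libraries where they do the work, as an engineer would, in place of code of your own. Each camera call takes 0.05 s, during which the arm holds its last target.

### The job

Slide the large bored sanding drum, yellow spot up, onto the upright steel arbor until it rests fully home on the arbor's flange, and let go of it. Then lift the blue hand probe out of its grey holder and hold it upright with its tip on the yellow spot, pressing lightly so that the sprung plunger is about half-way in, never hard. Finish while still holding the probe there, and leave the other things on the bench alone.

Things in the scene. Friction and masses are not known exactly. Their poses are not given: they have to be found in the camera images.
- arbor_seat (a point): Centre of the flange's upper face on the fixed check arbor, 22 mm above the bench. z up. Round grey base 104 mm in diameter and 16 mm high, steel flange 44 mm in diameter, then an upright steel post 18 mm in diameter that rises 88 mm above this point, its last 10 mm tapered to 11 mm.
- arbor: The same fixed arbor; origin at the centre of its base on the bench.
- drum_center (a point): Centre (half-way up) of the loose sanding drum: brown abrasive sleeve on a black rubber core, 50 mm in diameter, 80 mm high, with a plain bore 21 mm in diameter right through along its z; stands upright on the bench. About 0.2 kg. When home on the arbor this point is 40 mm above arbor_seat and the post stands 8 mm out of the top.
- drum_spot (a point): Centre of the yellow spot (10 mm in diameter) on the drum's upper face, 17 mm from the drum's axis, 40 mm above drum_center; it turns with the drum.
- drum: The same drum; origin at the centre of its underside, z along the bore, up; the yellow spot lies towards its x.
- holder_mouth (a point): Centre of the hole's mouth on top of the fixed grey holder block, 60 x 60 x 52 mm; vertical through hole 21 mm in diameter in which the probe stands.
- probe_grip (a point): Point on the axis of the probe's blue barrel, 80 mm above the free plunger tip; z along the barrel, away from the tip. Barrel round, 22 mm in diameter (dark grip rings make it 22.6), from 30 mm below this point to 28 mm above it, then a 6 mm black cap. Below the barrel a collar 31 mm in diameter and 5 mm thick rests on the holder's top; below that a steel nose 15 mm in diameter, 23 mm long.
- probe_tip (a point): Tip of the plunger, a brass ball 6 mm in diameter on a 4.4 mm stem; moves with the plunger. Stands 22 mm out of the nose when free, 80 mm below probe_grip.
- probe: The same probe, 0.13 kg; origin at the free tip position, z along the barrel upward.
- plunger (a joint): How far the probe's sprung plunger is pushed in: 0 free, 0.010 m at its stop. Spring: 1 N to start moving, then 0.6 N more per mm, so half-way in is about 4 N.
- cork_block: Bystander: brown sanding block 64 x 110 x 36 mm, on the left.
- small_drum: Bystander: thin sanding drum, 38 mm in diameter, 82 mm high, standing on the left.
- red_tin: Bystander: round tin with red squares, 86 mm in diameter, 94 mm high, on the right.
- marker: Bystander: black and red marker pen, 125 mm long, 14 mm thick, lying on the right.
- bearing: Bystander: ball bearing 32 mm in diameter, 10 mm high, on the right.
- nut: Bystander: black nut 24 x 27 x 14 mm near the front edge.
- spanner: Bystander: spanner 209 mm long, 9 mm thick, lying along the front edge.
Mind the look-alikes: they are no part of the job. What is shaped like the drum but pink is not meant.

How it is judged:
By the outcome, as a careful person would: the job done as asked, in the order asked, and still so for the second after the job is handed in, while the arm keeps its last pose, push and grip.
It also fails if it takes over 61 s, if anything falls off the work surface, if the arm or the gripper's body presses on something with over 40 N, if the wrist force passes 120 N, or if a joint passes its speed limit or range.

## Working session

There is one attempt and no reset: what is moved stays moved. The work goes in short steps, Python scripts to look and compute and a tool call to move; the robot and the scene stay as the last step left them, time stands still between calls to the robot, and variables do not carry over. Pictures are saved under pics/ and viewed, and the job is handed in when it is done.

Besides the shell and the picture viewer there is one more tool, called after "Call:" as name(argument=value, ...), one argument or row to a line, values as JSON. play_rows: Moves the arm, as the interface text tells. Its arguments: {"type":"object","properties":{"series":{"type":"string"},"newtons":{"type":"number"}},"required":["series"]}

```bash
ls -la; mkdir -p pics; python3 - <<'E'
from bench import readout, viewer, workorder, robot
import cv2, numpy as np
print(readout.get_obs()); print([ (a,getattr(robot,a)) for a in dir(robot) if not a.startswith('_')])
for n in ("scene","top","wrist"):
    p,d=viewer.snapshot(n); cv2.imwrite(f'pics/{n}0.png',p[:,:,::-1]); np.save(f'pics/{n}0.npy',d); c=viewer.calibration(n); print(n,c)
E
```

```text
total 12
drwxr-xr-x  3 agent agent 4096 Dec  6 22:37 .
drwxr-xr-x 23 root  root  4096 Dec  6 22:37 ..
drwxr-xr-x  2 agent agent 4096 Dec  6 22:37 pics
{'time': 0.0, 'joints': array([ 9.81779845e-01,  3.26911709e-01, -1.93570391e-01,  1.05199815e+00,
        3.30602519e-05,  1.43658991e+00]), 'dq': array([-7.82809003e-04, -8.73205825e-04, -1.12659603e-03,  1.73224455e-03,
       -1.80255500e-03, -8.93097543e-05]), 'tau': array([ 2.14147847e-03, -4.43394756e+01,  2.62441474e+01,  1.54898461e-02,
       -2.15204259e-04,  7.58398102e-06]), 'position': array([0.24127485, 0.4936194 , 0.23052447]), 'eef_rot': array([-3.13992829e+00, -2.58078522e-04,  2.68678235e+00]), 'force': array([-0.7344454 ,  1.02354116, -0.23298767]), 'wrist_torque': array([ 0.00777368, -0.02258517, -0.00176252]), 'opening': 0.9998680398639443}
[('IKError', <class 'bench.IKError'>), ('pinch_z', 0.0187)]
scene {'fx': 510.5691569128316, 'fy': 510.5691569128316, 'cx': 318.9425495164826, 'cy': 242.41755360356413, 'D': array([0.00171294, 0.        , 0.        , 0.        , 0.        ]), 'world_from_camera': array([[ 0.6590
[... 417 characters left out ...]
rld_from_camera': array([[-0.01964596, -0.99679913,  0.07749531,  0.43069802],
       [-0.99952579,  0.02141958,  0.02212235, -0.04338099],
       [-0.02371145, -0.07702395, -0.99674725,  1.29756888],
       [ 0.        ,  0.        ,  0.        ,  1.        ]])}
wrist {'fx': 356.427302765183, 'fy': 356.427302765183, 'cx': 326.5683640242695, 'cy': 237.25772982586946, 'D': array([0.016885, 0.      , 0.      , 0.      , 0.      ]), 'world_from_camera': array([[ 0.44030049,  0.85226843,  0.28244291,  0.16919065],
       [ 0.8978498 , -0.41756055, -0.13967435,  0.53148171],
       [-0.00110302,  0.31509   , -0.94906116,  0.37167018],
       [ 0.        ,  0.        ,  0.        ,  1.        ]])}
```

View pics/scene0.png

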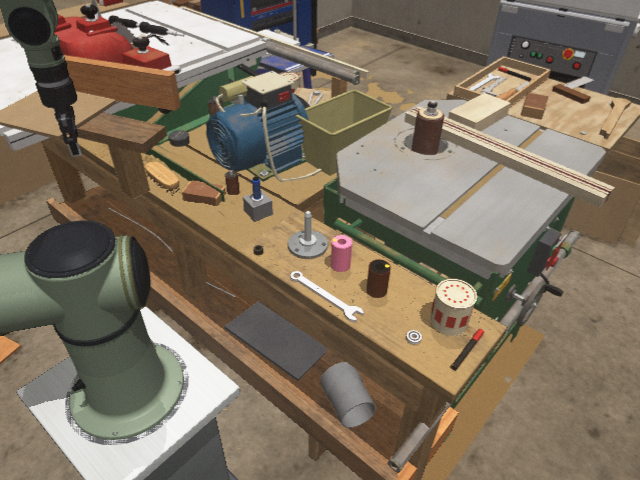

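View pics/top0.png

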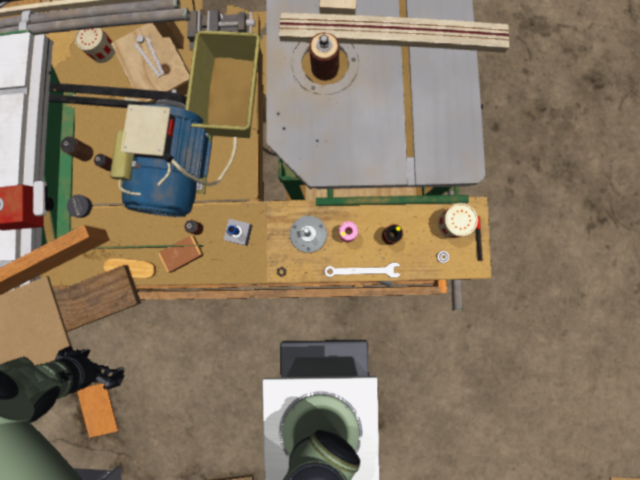

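View pics/wrist0.png

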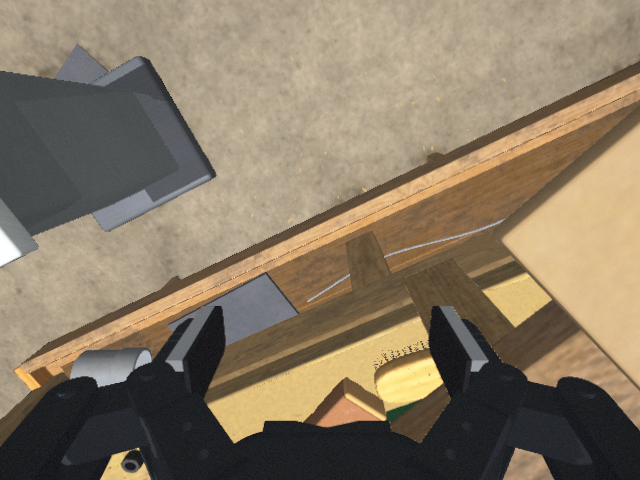

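The top view shows the drum with its yellow spot at about (392,234), the arbor at (308,233), the pink decoy at (348,231) and the probe in its holder at (237,231). Next I'll measure these roughly.

```bash
cat > h.py <<'E'
import numpy as np, cv2
from bench import readout, viewer, workorder, robot
def ray(c,uv):
    K=np.array([[c['fx'],0,c['cx']],[0,c['fy'],c['cy']],[0,0,1]])
    n=cv2.undistortPoints(np.array([[uv]],float),K,np.array(c['D']))[0,0]
    T=np.array(c['world_from_camera']); return T[:3,3],T[:3,:3]@np.array([n[0],n[1],1])
def onz(c,uv,z):
    o,d=ray(c,uv); return o+d*(z-o[2])/d[2]
def proj(c,P):
    T=np.linalg.inv(np.array(c['world_from_camera'])); p=T[:3,:3]@np.array(P)+T[:3,3]
    K=np.array([[c['fx'],0,c['cx']],[0,c['fy'],c['cy']],[0,0,1]])
    return cv2.projectPoints(p.reshape(1,1,3),np.zeros(3),np.zeros(3),K,np.array(c['D']))[0][0,0]
def two(c1,u1,c2,u2):
    o1,d1=ray(c1,u1);o2,d2=ray(c2,u2)
    A=np.stack([d1,-d2],1); s=np.linalg.lstsq(A,o2-o1,rcond=None)[0]
    a,b=o1+d1*s[0],o2+d2*s[1]; return (a+b)/2,np.linalg.norm(a-b)
def yellow(p,minA=3):
    h=cv2.cvtColor(p,cv2.COLOR_RGB2HSV); m=cv2.inRange(h,(22,190,150),(35,255,255))
    n,l,s,ce=cv2.connectedComponentsWithStats(m); return [(tuple(ce[i].round(2)),s[i].tolist()) for i in range(1,n) if s[i,4]>=minA]
def blue(p,minA=10):
    h=cv2.cvtColor(p,cv2.COLOR_RGB2HSV); m=cv2.inRange(h,(100,150,60),(125,255,255))
    n,l,s,ce=cv2.connectedComponentsWithStats(m); return [(tuple(ce[i].round(2)),s[i].tolist()) for i in range(1,n) if s[i,4]>=minA]
def save(p,name): cv2.imwrite('pics/%s.png'%name,p[:,:,::-1])
E
python3 - <<'E'
from h import *
t=cv2.imread('pics/top0.png');s=cv2.imread('pics/scene0.png')
a=cv2.resize(t[205:290,210:500],None,fx=2.7,fy=2.7,interpolation=cv2.INTER_CUBIC)
b=cv2.resize(s[165:320,225:425],None,fx=2.2*1.7,fy=2.2,interpolation=cv2.INTER_CUBIC)
b=cv2.resize(s[165:320,225:425],None,fx=3.8,fy=3.8,interpolation=cv2.INTER_CUBIC)
cv2.imwrite('pics/tc.png',a);cv2.imwrite('pics/sc.png',b)
ct,cs=viewer.calibration('top'),viewer.calibration('scene')
yt=[y for y in yellow(t[:,:,::-1]) if 380<y[0][0]<405 and 200<y[0][1]<260];ys=[y for y in yellow(s[:,:,::-1]) if 360<y[0][0]<400 and 250<y[0][1]<290]
print(yt,ys,blue(t[:,:,::-1]),blue(s[:,:,::-1]))
for q in yt: print(onz(ct,q[0],.08))
for q in ys: print(onz(cs,q[0],.08))
E
```

```text
[((np.float64(398.0), np.float64(228.0)), [396, 226, 5, 5, 13])] [] [((np.float64(192.54), np.float64(117.12)), [186, 113, 13, 9, 74]), ((np.float64(146.03), np.float64(168.86)), [140, 166, 13, 7, 58]), ((np.float64(160.91), np.float64(171.52)), [159, 169, 5, 6, 23]), ((np.float64(145.21), np.float64(185.09)), [137, 174, 14, 18, 116]), ((np.float64(170.56), np.float64(197.18)), [125, 175, 67, 38, 603]), ((np.float64(233.78), np.float64(230.26)), [229, 226, 9, 7, 27])] [((np.float64(304.07), np.float64(7.56)), [298, 0, 13, 18, 113]), ((np.float64(284.0), np.float64(9.23)), [277, 6, 15, 8, 47]), ((np.float64(307.91), np.float64(24.36)), [307, 21, 3, 8, 11]), ((np.float64(255.64), np.float64(181.21)), [252, 180, 8, 4, 14])]
[ 0.5571818  -0.21721631  0.08      ]
```

View pics/tc.png

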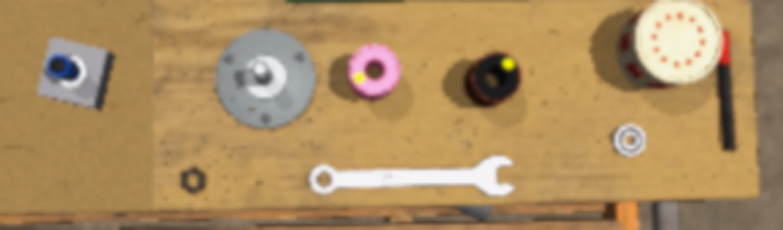

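View pics/sc.png

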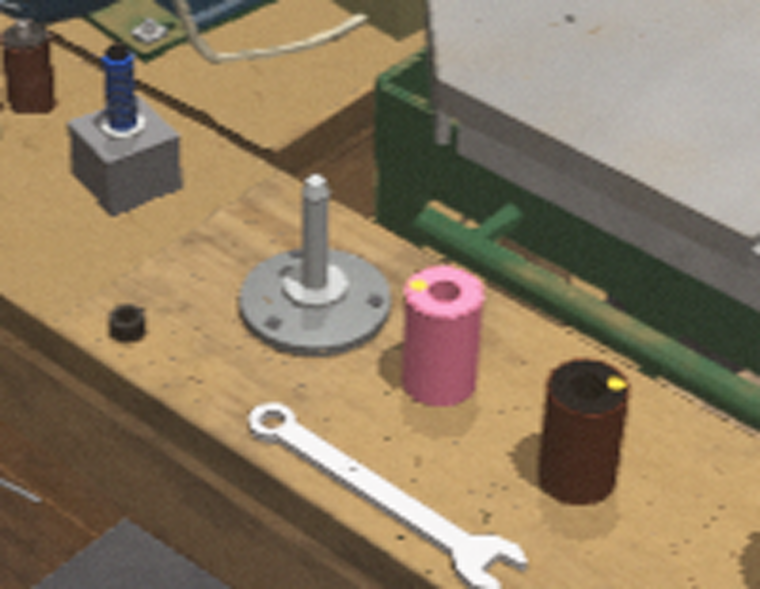

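The drum's yellow spot is clear at (398,228) in the top view. I'll move the wrist camera over the bench with the tool yaw at π, so the tool axes line up with the world axes.

Call:
play_rows(
  series="0 0 -0.02 0 0 -0.114 1;0 0 -0.02 0 0 -0.114 1;0 0 -0.02 0 0 -0.114 1;0 0 -0.02 0 0 -0.113 1;-0.015 -0.037 0 0 0 0 1;-0.015 -0.037 0 0 0 0 1;-0.015 -0.037 0 0 0 0 1;-0.015 -0.037 0 0 0 0 1",
)

```text
time: 0.82
position: [0.3016, 0.3446, 0.3111]
eef_rot: [-3.141, -0.0, -3.14]
force: [1.7, -0.8, 0.0]
opening: 0.994
```

Call:
play_rows(
  series="-0.015 -0.037 0 0 0 0 1;-0.015 -0.037 0 0 0 0 1;-0.015 -0.037 0 0 0 0 1;-0.015 -0.037 0 0 0 0 1;-0.015 -0.037 0 0 0 0 1;-0.015 -0.037 0 0 0 0 1;-0.015 -0.037 0 0 0 0 1;-0.015 -0.037 0 0 0 0 1",
)

```text
time: 1.48
position: [0.4218, 0.0482, 0.3113]
eef_rot: [3.141, 0.0, -3.142]
force: [0.2, -0.1, 1.5]
opening: 1.0
```

Call:
play_rows(
  series="-0.015 -0.035 0.01 0 0 0 1;-0.015 -0.035 0.01 0 0 0 1;0 0 0 0 0 0 1;0 0 0 0 0 0 1",
)

```text
time: 1.82
position: [0.4515, -0.0214, 0.2903]
eef_rot: [3.141, -0.002, 3.138]
force: [-0.3, 0.3, -0.5]
opening: 1.0
```

```bash
python3 - <<'E'
from h import *
o=readout.get_obs();print(o['time'],o['position'],o['eef_rot'],o['force'],o['joints'])
p,d=viewer.snapshot('wrist');c=viewer.calibration('wrist');save(p,'w1');np.save('pics/w1.npy',d)
np.save('pics/w1c.npy',c,allow_pickle=True);print(yellow(p),blue(p),c['world_from_camera'])
E
```

```text
1.8167 [ 0.4514828  -0.02138891  0.29028828] [ 3.14089144e+00 -2.23454160e-03  3.13767092e+00] [-0.34191383  0.34710387 -0.46723256] [-2.11057819e-01  1.08675410e-01 -3.19630785e-01  1.14482112e+00
  2.26671024e-04 -2.07135563e-01]
[((np.float64(280.65), np.float64(287.33)), [277, 284, 9, 8, 52]), ((np.float64(147.62), np.float64(296.77)), [143, 293, 10, 9, 66])] [((np.float64(532.23), np.float64(288.05)), [525, 282, 19, 17, 124]), ((np.float64(540.62), np.float64(295.6)), [533, 289, 20, 17, 98]), ((np.float64(545.68), np.float64(300.12)), [541, 296, 15, 12, 34]), ((np.float64(549.27), np.float64(301.87)), [544, 298, 15, 13, 30]), ((np.float64(552.61), np.float64(303.89)), [547, 300, 15, 13, 36]), ((np.float64(558.72), np.float64(310.54)), [550, 303, 25, 21, 222]), ((np.float64(634.11), np.float64(385.66)), [629, 379, 11, 14, 38]), ((np.float64(633.93), np.float64(409.27)), [624, 391, 16, 38, 181])] [[ 2.77370718e-03  9.49518285e-01  3.13699430e-01  3.70950820e-01]
 [ 9.99995609e-01 -2.96101592e-03  1.20637015e-04 -1.81668536e-02]
 [ 1.04341606e-03  3.13697718e-01 -9.49522329e-01  4.31872564e-01]
 [ 0.00000000e+00  0.00000000e+00  0.00000000e+00  1.00000000e+00]]
```

View pics/w1.png

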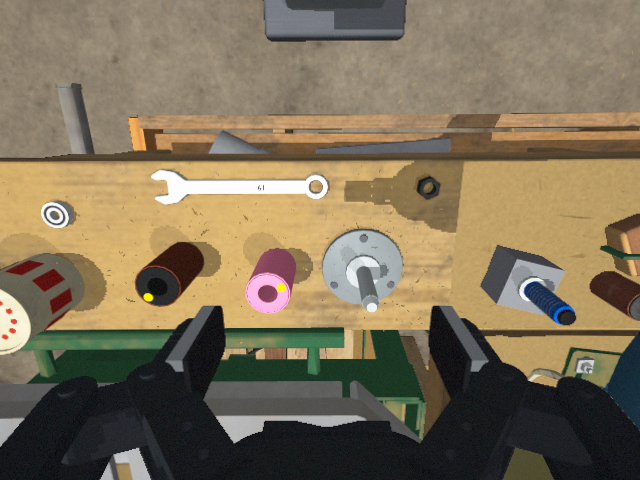

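The wrist view shows the drum's top around (157,285) with the spot at (148,297), the arbor base around (363,268) with the post tip at about (371,305), and the probe cap near (565,317). I'll fit these.

```bash
python3 - <<'E'
from h import *
p=cv2.imread('pics/w1.png')[:,:,::-1].copy();c=np.load('pics/w1c.npy',allow_pickle=True).item()
h=cv2.cvtColor(p,cv2.COLOR_RGB2HSV)
def biggest(m,x0,y0,x1,y1,dil=0):
    mm=np.zeros_like(m);mm[y0:y1,x0:x1]=m[y0:y1,x0:x1]
    cs,_=cv2.findContours(mm,cv2.RETR_EXTERNAL,cv2.CHAIN_APPROX_NONE)
    k=max(cs,key=cv2.contourArea);return k
# grey arbor base
m=cv2.inRange(h,(0,0,90),(180,45,255))
k=biggest(m,315,222,412,315); e=cv2.fitEllipse(cv2.convexHull(k)); print('base all',e)
# drum
m=cv2.inRange(h,(0,0,0),(180,255,45)); 
cv2.imwrite('pics/dm.png',cv2.resize(np.hstack([m[235:315,130:210],h[235:315,130:210,1],h[235:315,130:210,2]]),None,fx=3.2,fy=3.2))
a=p[225:320,125:225];b=p[220:315,315:415];cc=p[240:330,480:590]
cv2.imwrite('pics/w1c.png',np.hstack([cv2.resize(q,(260,260),interpolation=cv2.INTER_CUBIC) for q in (a[:95,:95],b[:95,:95],cc[:90,15:105])])[:,:,::-1])
E
```

```text
base all ((362.4481506347656, 268.4839782714844), (78.73151397705078, 81.29202270507812), 152.28814697265625)
```

View pics/w1c.png

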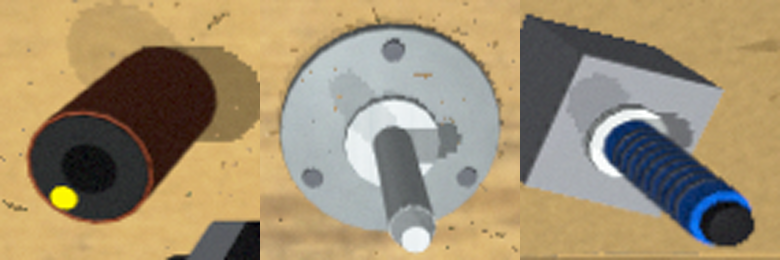

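View pics/dm.png

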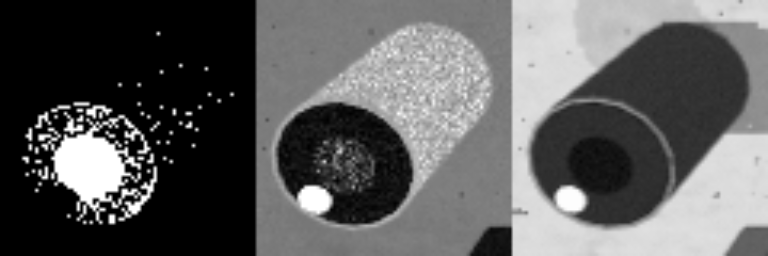

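```bash
python3 - <<'E'
from h import *
p=cv2.imread('pics/w1.png')[:,:,::-1].copy();c=np.load('pics/w1c.npy',allow_pickle=True).item()
h=cv2.cvtColor(p,cv2.COLOR_RGB2HSV)
def blob(m,x0,y0,x1,y1):
    mm=np.zeros_like(m);mm[y0:y1,x0:x1]=m[y0:y1,x0:x1]
    mm=cv2.medianBlur(mm,3)
    cs,_=cv2.findContours(mm,cv2.RETR_EXTERNAL,cv2.CHAIN_APPROX_NONE)
    return cv2.fitEllipse(cv2.convexHull(max(cs,key=cv2.contourArea)))
m=cv2.inRange(h,(0,0,0),(180,110,90))|cv2.inRange(h,(22,190,150),(35,255,255))
e=blob(m,130,255,185,315);print('drumtop',e,onz(c,e[0],.08))
mb=cv2.inRange(cv2.GaussianBlur(h[:,:,2],(3,3),0),0,38)
e=blob(mb,140,265,175,305);print('bore',e,onz(c,e[0],.08))
s=yellow(p);s=[q for q in s if q[0][0]<200][0];print('spot',onz(c,s[0],.08))
e=((362.45,268.48),);print('base z16',onz(c,e[0],.016))
mt=cv2.inRange(h,(0,0,215),(180,40,255));e=blob(mt,360,297,382,315);print('posttip',e,onz(c,e[0],.11))
mf=cv2.inRange(h,(0,0,205),(180,40,255));e=blob(mf,340,250,385,295);print('flange',e,onz(c,e[0],.022))
mk=cv2.inRange(h,(0,0,0),(180,120,70));e=blob(mk,545,300,585,330);print('cap',e,onz(c,e[0],.121))
mw=cv2.inRange(h,(0,0,215),(180,40,255));e=blob(mw,505,270,550,310);print('collar',e,onz(c,e[0],.057))
# cross-check w/ top
ct=viewer.calibration('top')
print('top: drum',onz(ct,(393.3,233.9),.08),'arb',onz(ct,(307,230.2),.11),'cap',onz(ct,(234,229.4),.121))
E
```

```text
drumtop ((157.08416748046875, 285.8102111816406), (36.46273422241211, 43.66524887084961), 116.48993682861328) [ 0.54202923 -0.20190382  0.08      ]
bore ((157.09141540527344, 286.1680908203125), (17.473703384399414, 21.273530960083008), 117.72161865234375) [ 0.54245648 -0.20195984  0.08      ]
spot [ 0.55517901 -0.21414204  0.08      ]
base z16 [0.55008837 0.02716722 0.016     ]
posttip ((371.5, 307.1521911621094), (8.758332252502441, 10.127388000488281), 90.0) [0.55222697 0.02732135 0.11      ]
flange ((362.5913391113281, 271.7197570800781), (30.124326705932617, 33.67140579223633), 70.26272583007812) [0.55189832 0.02681517 0.022     ]
cap ((566.4539794921875, 317.2587890625), (14.30594539642334, 17.154800415039062), 85.4287338256836) [0.5572998  0.21769607 0.121     ]
collar ((531.2218017578125, 288.7926940917969), (20.379636764526367, 26.00821876525879), 53.400062561035156) [0.55832732 0.21846626 0.057     ]
top: drum [ 0.54180834 -0.20428312  0.08      ] arb [0.55346735 0.02159853 0.11      ] cap [0.55866807 0.20924111 0.121     ]
```

The drum is at about (0.542, -0.202) with its spot 17.7 mm off-axis, the arbor at about (0.552, 0.027) and the probe at about (0.558, 0.218). I'll move above the drum.

Call:
play_rows(
  series="-0.0151 -0.0301 0.0233 0 0 0 1;-0.0151 -0.0301 0.0233 0 0 0 1;-0.0151 -0.0301 0.0233 0 0 0 1;-0.0151 -0.0301 0.0233 0 0 0 1;-0.0151 -0.0301 0.0233 0 0 0 1;-0.0151 -0.0301 0.0233 0 0 0 1;0 0 0 0 0 0 1;0 0 0 0 0 0 1",
)

```text
time: 2.53
position: [0.5418, -0.1994, 0.1496]
eef_rot: [3.139, -0.003, -3.141]
force: [-0.6, 0.3, 0.8]
opening: 1.002
```

```bash
python3 - <<'E'
from h import *
o=readout.get_obs();print(o['time'],o['position'],o['eef_rot'],o['force'])
p,d=viewer.snapshot('wrist');c=viewer.calibration('wrist');save(p,'w2')
h=cv2.cvtColor(p,cv2.COLOR_RGB2HSV)
s=yellow(p);print(s);print([onz(c,q[0],.08) for q in s])
print(proj(c,[.542,-.202,.08]),proj(c,o['position']))
E
```

```text
2.5333 [ 0.54177562 -0.19943237  0.14963213] [ 3.1393775  -0.00340604 -3.14119806] [-0.55787345  0.32357709  0.78988646]
[((np.float64(526.98), np.float64(257.58)), [520, 251, 15, 14, 164]), ((np.float64(297.7), np.float64(273.3)), [290, 267, 16, 14, 170])]
[array([ 0.54547314, -0.0692542 ,  0.08      ]), array([ 0.55643965, -0.21546577,  0.08      ])]
[318.32008498 252.44066981] [320.88788181 306.79431785]
```

View pics/w2.png

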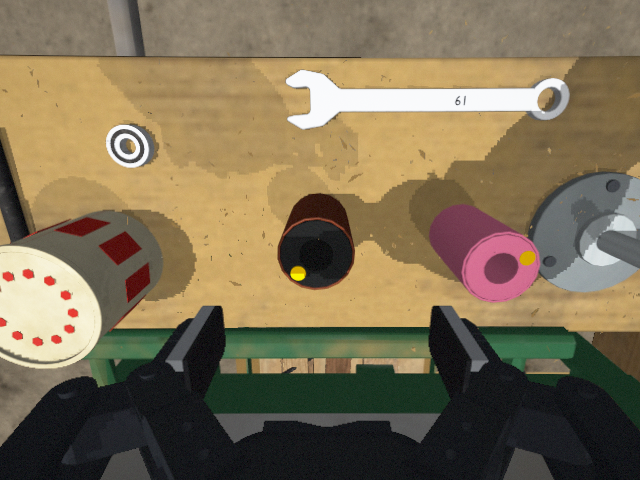

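The drum is centred between the fingers at about (316,254). I'll descend and grasp it.

Call:
play_rows(
  series="-0.001 -0.002 0.022 0 0 0 1;0 0 0.022 0 0 0 1;0 0 0.022 0 0 0 1;0 0 0.022 0 0 0 1;0 0 0.022 0 0 0 1;0 0 0 0 0 0 1;0 0 0 0 0 0 0.8;0 0 0 0 0 0 0.7",
  newtons=40,
)

```text
time: 3.25
position: [0.5445, -0.2018, 0.0437]
eef_rot: [-3.141, 0.002, -3.14]
force: [0.3, -0.1, 0.6]
opening: 0.749
```

Call:
play_rows(
  series="0 0 0 0 0 0 0.6;0 0 0 0 0 0 0.5;0 0 0 0 0 0 0.4;0 0 0 0 0 0 0.3;0 0 0 0 0 0 0.3;0 0 0 0 0 0 0.3",
  newtons=40,
)

```text
time: 3.75
position: [0.545, -0.2032, 0.0442]
eef_rot: [-3.14, 0.004, -3.141]
force: [-0.5, -0.3, 6.4]
opening: 0.579
```

Call:
play_rows(
  series="0 0 -0.01 0 0 0 0.3;0 0 -0.02 0 0 0 0.3;0 0 -0.03 0 0 0 0.3;0 0 -0.03 0 0 0 0.3;0 0 -0.03 0 0 0 0.3;0 0 -0.02 0 0 0 0.3;0 0 0 0 0 0 0.3;0 0 0 0 0 0 0.3",
)

```text
time: 4.42
position: [0.5441, -0.2027, 0.1833]
eef_rot: [-3.14, 0.003, -3.141]
force: [0.9, 0.4, -2.6]
opening: 0.576
```

```bash
python3 - <<'E'
from h import *
o=readout.get_obs();print(o['time'],o['position'],o['eef_rot'],o['force'],o['opening'])
p,d=viewer.snapshot('wrist');c=viewer.calibration('wrist');save(p,'w3');print(c['world_from_camera'][:3,3])
h=cv2.cvtColor(p,cv2.COLOR_RGB2HSV)
s=yellow(p);print(s);print([onz(c,q[0],o['position'][2]-.0437+.08) for q in s])
p,d=viewer.snapshot('scene');save(cv2.resize(p[150:330,220:460],None,fx=3,fy=3),'s3')
E
```

```text
4.4167 [ 0.54408934 -0.20269098  0.18333462] [-3.14016562e+00  3.05103717e-03 -3.14131485e+00] [ 0.88654885  0.44922779 -2.62449911] 0.5762898285314249
[ 0.46250737 -0.20021825  0.32255995]
[((np.float64(507.95), np.float64(236.53)), [502, 231, 13, 12, 125]), ((np.float64(294.15), np.float64(383.17)), [281, 372, 27, 23, 476])]
[array([ 0.49655201, -0.14529333,  0.21963462]), array([ 0.55069898, -0.21165186,  0.21963462])]
```

View pics/w3.png

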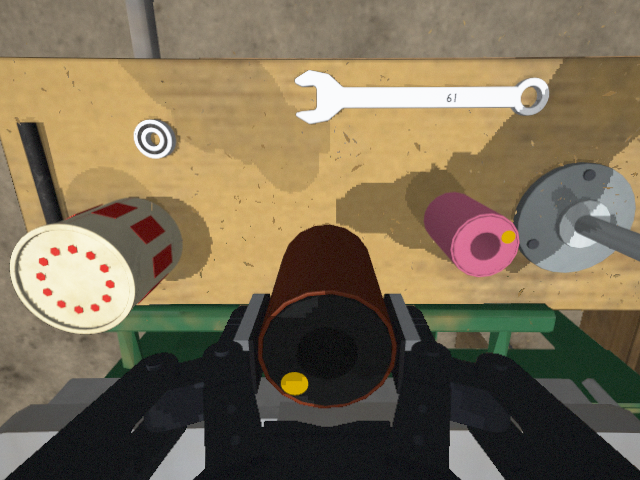

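View pics/s3.png

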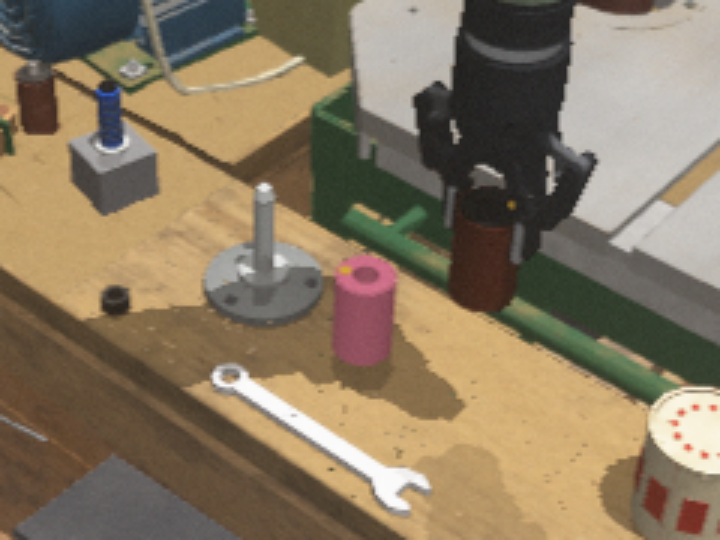

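```bash
cat >> h.py <<'E'
def blob(m,x0,y0,x1,y1):
    mm=np.zeros_like(m);mm[y0:y1,x0:x1]=m[y0:y1,x0:x1]
    mm=cv2.medianBlur(mm,3)
    cs,_=cv2.findContours(mm,cv2.RETR_EXTERNAL,cv2.CHAIN_APPROX_NONE)
    return cv2.fitEllipse(cv2.convexHull(max(cs,key=cv2.contourArea)))
E
python3 - <<'E'
from h import *
p=cv2.imread('pics/w3.png')[:,:,::-1].copy();c=viewer.calibration('wrist');h=cv2.cvtColor(p,cv2.COLOR_RGB2HSV)
# rim: reddish line
m=cv2.inRange(h,(0,100,70),(12,255,200))|cv2.inRange(h,(172,100,70),(180,255,200))
ys,xs=np.nonzero(m[288:412,250:405]);print(len(xs))
q=p.copy();q[m>0]=(0,255,0)
mb=cv2.inRange(cv2.GaussianBlur(h[:,:,2],(5,5),0),0,30)
for z in (.2196,.2176): 
  e=blob(mb,290,320,365,390);print('bore',e,onz(c,e[0],z))
e=cv2.fitEllipseDirect(np.stack([xs+250,ys+288],1).astype(np.float32));print(e,onz(c,e[0],.2196))
cv2.ellipse(q,e,(0,0,255),1);e=blob(mb,290,320,365,390);cv2.ellipse(q,e,(255,0,255),1)
save(cv2.resize(q[210:430,220:430],None,fx=2.5,fy=2.5),'w3e')
E
```

```text
883
bore ((331.42547607421875, 350.0399169921875), (85.47496032714844, 101.61463928222656), 115.86009216308594) [ 0.53578917 -0.19836118  0.2196    ]
bore ((331.42547607421875, 350.0399169921875), (85.47496032714844, 101.61463928222656), 115.86009216308594) [ 0.53723253 -0.1983281   0.2176    ]
((326.58746337890625, 348.892333984375), (114.51481628417969, 134.97613525390625), 89.8354263305664) [ 0.53533485 -0.19998688  0.2196    ]
```

View pics/w3e.png

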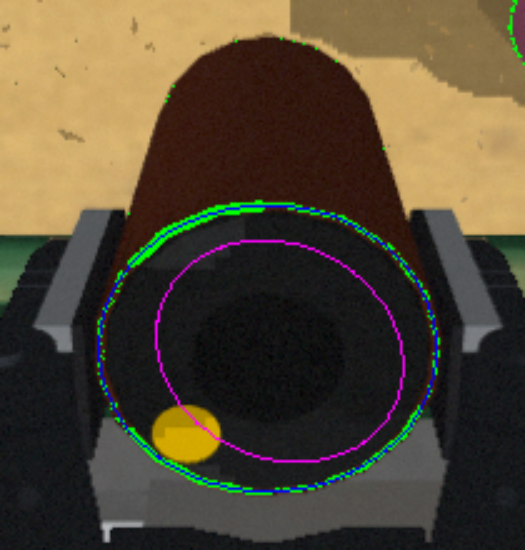

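```bash
python3 - <<'E'
from h import *
o=readout.get_obs();print(o['time'],o['position'],o['force'])
p,d=viewer.snapshot('wrist');c=viewer.calibration('wrist');T=c['world_from_camera']
def pt(u,v):
    w=np.median(d[v-2:v+3,u-2:u+3]); P,r=ray(c,(u,v)); return P+r*w
for u,v in [(294,383),(300,340),(350,310),(380,350),(320,395),(326,250),(480,60),(250,60)]: print((u,v),pt(u,v).round(4))
p,d=viewer.snapshot('scene');c=viewer.calibration('scene');save(p,'s3f')
for u,v in [(220+475//3,150+265//3),(220+490//3,150+300//3),(220+365//3,150+290//3),(220+363//3,150+330//3)]: print((u,v),pt(u,v).round(4))
E
```

```text
4.5167 [ 0.54240859 -0.20186109  0.18054483] [-0.88277981  0.74278811 -3.33436924]
(294, 383) [ 0.553  -0.2117  0.2143]
(300, 340) [ 0.5358 -0.2093  0.2129]
(350, 310) [ 0.5232 -0.1919  0.2141]
(380, 350) [ 0.5392 -0.1811  0.214 ]
(320, 395) [ 0.5587 -0.2023  0.2139]
(326, 250) [ 0.516  -0.2001  0.1751]
(480, 60) [ 0.3614  0.0775 -0.392 ]
(250, 60) [ 0.3601 -0.3371 -0.3942]
(378, 238) [ 0.5155 -0.2114  0.1818]
(383, 250) [ 0.5235 -0.2226  0.1491]
(341, 246) [ 0.5361 -0.0993  0.0788]
(341, 260) [ 0.5324 -0.1045  0.0391]
```

The depth reading puts the drum top at z≈0.214, so its bottom is at ≈0.134, clear of the 0.110 post. I'll carry it to above the arbor.

Call:
play_rows(
  series="-0.001 0.015 -0.004 0 0 0 0.3;-0.002 0.033 0 0 0 0 0.3;-0.002 0.036 0 0 0 0 0.3;-0.002 0.036 0 0 0 0 0.3;-0.002 0.036 0 0 0 0 0.3;-0.001 0.036 0 0 0 0 0.3;0 0.024 0 0 0 0 0.3;0 0.012 0 0 0 0 0.3",
)

```text
time: 5.28
position: [0.552, 0.0295, 0.1846]
eef_rot: [3.14, -0.002, -3.137]
force: [-0.2, 0.5, -2.8]
opening: 0.579
```

Call:
play_rows(
  series="0 0 0 0 0 0 0.3;0 0 0 0 0 0 0.3;0 0 0 0 0 0 0.3",
)

```text
time: 5.53
position: [0.5532, 0.0248, 0.1851]
eef_rot: [-3.141, -0.001, 3.141]
force: [-0.2, 0.4, -3.2]
opening: 0.581
```

```bash
python3 - <<'E'
from h import *
o=readout.get_obs();print(o['time'],o['position'],o['eef_rot'],o['force'])
p,d=viewer.snapshot('wrist');c=viewer.calibration('wrist');save(p,'w4');print(yellow(p))
np.save('pics/w4c.npy',c,allow_pickle=True);np.save('pics/w4.npy',d)
p,d=viewer.snapshot('scene');c=viewer.calibration('scene');save(p,'s4')
save(cv2.resize(p[150:300,240:400],None,fx=4,fy=4,interpolation=cv2.INTER_CUBIC),'s4c')
E
```

```text
5.5333 [0.5531577  0.02477211 0.18513517] [-3.14095764e+00 -6.56498430e-04  3.14100030e+00] [-0.22971034  0.41581882 -3.16211414]
[((np.float64(192.81), np.float64(224.6)), [187, 219, 13, 12, 123]), ((np.float64(294.09), np.float64(383.19)), [281, 372, 27, 23, 491])]
```

View pics/w4.png

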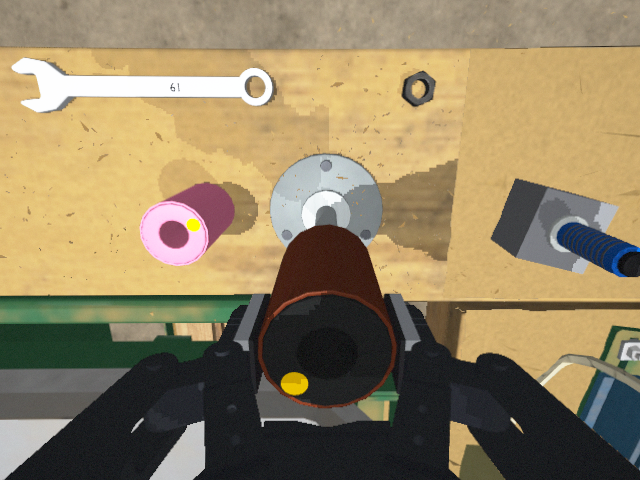

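View pics/s4c.png

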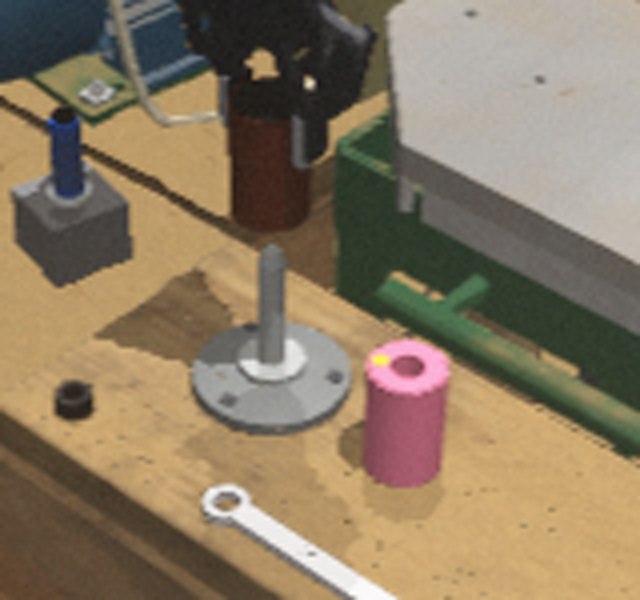

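```bash
python3 - <<'E'
from h import *
p=cv2.imread('pics/w4.png')[:,:,::-1].copy();c=np.load('pics/w4c.npy',allow_pickle=True).item();h=cv2.cvtColor(p,cv2.COLOR_RGB2HSV);d=np.load('pics/w4.npy')
m=cv2.inRange(h,(0,100,70),(12,255,200))|cv2.inRange(h,(172,100,70),(180,255,200))
ys,xs=np.nonzero(m[288:412,250:405]);e=cv2.fitEllipseDirect(np.stack([xs+250,ys+288],1).astype(np.float32));print('rim',e)
o,r=ray(c,(294,383));w=np.median(d[378:388,289:299]);S=o+r*w;print('spot',S)
for u,v in [(370,350),(326,385)]:
  o,r=ray(c,(u,v));print(o+r*np.median(d[v-2:v+3,u-2:u+3]))
print('drum',onz(c,e[0],S[2]))
# base: grey pixels outline
m=cv2.inRange(h,(0,0,90),(180,50,255));mm=np.zeros_like(m);mm[150:244,262:390]=m[150:244,262:390]
k=max(cv2.findContours(mm,cv2.RETR_EXTERNAL,cv2.CHAIN_APPROX_NONE)[0],key=cv2.contourArea)[:,0]
W=np.array([onz(c,q,.016) for q in k.astype(float)])
# upper/side boundary = outer arc: circle fit radius 52 robust
from scipy.optimize import least_squares
f=lambda t:np.hypot(W[:,0]-t[0],W[:,1]-t[1])-.052
t=least_squares(f,[.55,.027],loss='cauchy',f_scale=.0006).x;print('base',t,(abs(f(t))<.001).sum(),len(W))
cs=viewer.calibration('scene');s=cv2.imread('pics/s4.png')[:,:,::-1].copy()
hs=cv2.cvtColor(s,cv2.COLOR_RGB2HSV)
for v in (185,190,195,200,203):
  row=hs[v,285:330];mk=((row[:,0]<14)|(row[:,0]>172))&(row[:,2]<110)&(row[:,1]>90);i=np.nonzero(mk)[0]+285;print(v,i.min(),i.max(),len(i))
for v in (215,222,230,236):
  row=hs[v,290:325];mk=(row[:,1]<70);i=np.nonzero(mk)[0]+290;print(v,i)
for z in (.05,.08,.11,.134,.17,.2): print(z,proj(cs,[.5515,.0272,z]))
E
```

```text
rim ((326.1148376464844, 348.4309387207031), (115.62319946289062, 135.35813903808594), 95.18234252929688)
spot [0.5639569  0.01453284 0.21960833]
[0.55006631 0.04168398 0.21945367]
[0.56505004 0.02615808 0.21940518]
drum [0.5492849  0.02624516 0.21960833]
base [0.55309139 0.0263562 ] 115 317
185 297 311 15
190 298 312 15
195 298 320 20
200 298 317 20
203 298 319 20
215 [305 306 307 308 309 310 311]
222 [305 306 307 308 309 310]
230 [304 305 306 307 308 309 310 311 312]
236 [291 292 293 294 295 296 297 298 299 300 301 302 303 304 305 306 307 308
 309 310 311 312 313 314 315 316 317 318 319 320 321 322 323 324]
0.05 [306.03868052 229.36847138]
0.08 [306.0248595  220.18573822]
0.11 [306.01059142 210.71591003]
0.134 [305.99884028 202.92415335]
0.17 [305.98062428 190.85922747]
0.2 [305.96487652 180.44220462]
```

The drum and post line up in both the scene view (columns ≈308) and the wrist view. I'll shift 1.5 mm in x and ease down.

Call:
play_rows(
  series="-0.0015 0 0.01 0 0 0 0.3;0 0 0.008 0 0 0 0.3;0 0 0.006 0 0 0 0.3;0 0 0.005 0 0 0 0.3;0 0 0.004 0 0 0 0.3;0 0 0 0 0 0 0.3",
)

```text
time: 6.13
position: [0.554, 0.0255, 0.1512]
eef_rot: [3.141, -0.002, 3.142]
force: [0.1, -0.0, -2.1]
opening: 0.574
```

Call:
play_rows(
  series="0 0 0.003 0 0 0 0.3;0 0 0.003 0 0 0 0.3;0 0 0 0 0 0 0.3",
)

```text
time: 6.38
position: [0.5546, 0.0256, 0.1461]
eef_rot: [3.142, -0.0, -3.141]
force: [-0.2, -0.5, -2.5]
opening: 0.58
```

```bash
python3 - <<'E'
from h import *
p,d=viewer.snapshot('scene');save(cv2.resize(p[150:270,260:360],None,fx=5,fy=5,interpolation=cv2.INTER_CUBIC),'s5c')
E
```

```text
(no output)
```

View pics/s5c.png

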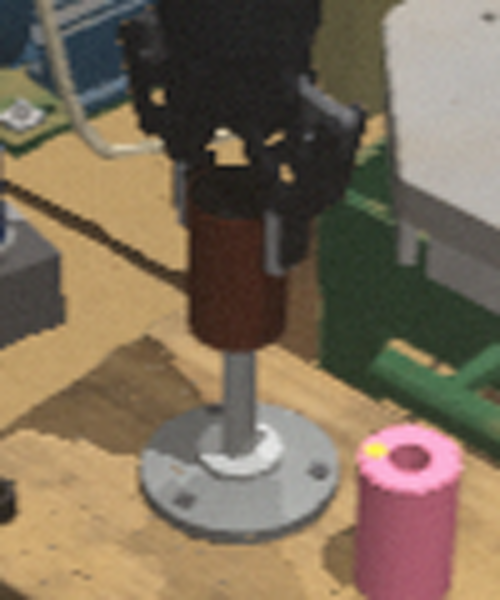

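The drum has the post under it and no side force shows. I'll keep lowering while watching the force.

Call:
play_rows(
  series="0 0 0.005 0 0 0 0.3;0 0 0.005 0 0 0 0.3;0 0 0.005 0 0 0 0.3;0 0 0.005 0 0 0 0.3;0 0 0 0 0 0 0.3",
)

```text
time: 6.85
position: [0.554, 0.0255, 0.1251]
eef_rot: [-3.141, -0.002, -3.141]
force: [-0.4, -1.3, -3.0]
opening: 0.581
```

Call:
play_rows(
  series="0 0 0.006 0 0 0 0.3;0 0 0.006 0 0 0 0.3;0 0 0.006 0 0 0 0.3;0 0 0.006 0 0 0 0.3;0 0 0.006 0 0 0 0.3;0 0 0.006 0 0 0 0.3;0 0 0 0 0 0 0.3;0 0 0 0 0 0 0.3",
)

```text
time: 7.52
position: [0.5544, 0.0256, 0.09]
eef_rot: [3.142, -0.001, -3.141]
force: [-0.5, -0.2, -1.8]
opening: 0.579
```

Call:
play_rows(
  series="0 0 0.005 0 0 0 0.3;0 0 0.005 0 0 0 0.3;0 0 0.004 0 0 0 0.3;0 0 0.002 0 0 0 0.3;0 0 0 0 0 0 0.3",
)

```text
time: 7.93
position: [0.5545, 0.0255, 0.0739]
eef_rot: [-3.142, -0.001, -3.141]
force: [-0.4, -0.4, -3.0]
opening: 0.575
```

Call:
play_rows(
  series="0 0 0.002 0 0 0 0.3;0 0 0.002 0 0 0 0.3;0 0 0 0 0 0 0.3",
)

```text
time: 8.18
position: [0.5547, 0.0256, 0.0702]
eef_rot: [-3.142, -0.0, -3.141]
force: [-0.1, -0.1, -3.6]
opening: 0.577
```

Call:
play_rows(
  series="0 0 0.002 0 0 0 0.3;0 0 0 0 0 0 0.3;0 0 0 0 0 0 0.3",
)

```text
time: 8.43
position: [0.5547, 0.0256, 0.0684]
eef_rot: [-3.142, -0.0, -3.141]
force: [0.6, -0.8, -3.4]
opening: 0.576
```

Call:
play_rows(
  series="0 0 0.002 0 0 0 0.3;0 0 0 0 0 0 0.3;0 0 0 0 0 0 0.3",
)

```text
time: 8.68
position: [0.5548, 0.0256, 0.0664]
eef_rot: [-3.142, -0.0, -3.141]
force: [0.2, -1.3, -3.3]
opening: 0.574
```

Call:
play_rows(
  series="0 0 0.0015 0 0 0 0.3;0 0 0 0 0 0 0.3;0 0 0 0 0 0 0.3",
)

```text
time: 8.93
position: [0.5549, 0.0255, 0.0662]
eef_rot: [-3.141, 0.001, -3.141]
force: [-3.3, -1.5, 7.4]
opening: 0.574
```

The contact force rose at TCP z≈0.066, which is the expected home height. I'll release and lift off.

Call:
play_rows(
  series="0 0 0 0 0 0 0.65;0 0 0 0 0 0 0.75;0 0 0 0 0 0 0.9;0 0 0 0 0 0 1;0 0 0 0 0 0 1;0 0 0 0 0 0 1;0 0 -0.02 0 0 0 1;0 0 -0.02 0 0 0 1",
)

```text
time: 9.6
position: [0.5534, 0.0257, 0.1042]
eef_rot: [3.141, -0.003, -3.141]
force: [0.4, -0.0, 1.0]
opening: 0.999
```

Call:
play_rows(
  series="0 0 -0.02 0 0 0 1;0 0 -0.025 0 0 0 1;0 0 -0.025 0 0 0 1;0 0 -0.02 0 0 0 1;0 0 0 0 0 0 1;0 0 0 0 0 0 1",
)

```text
time: 10.1
position: [0.5557, 0.0255, 0.196]
eef_rot: [-3.141, 0.003, -3.141]
force: [-0.4, -0.1, -0.3]
opening: 1.004
```

```bash
python3 - <<'E'
from h import *
o=readout.get_obs();print(o['time'],o['position'],o['eef_rot'],o['force'])
p,d=viewer.snapshot('wrist');c=viewer.calibration('wrist');save(p,'w6');np.save('pics/w6c.npy',c,allow_pickle=True);np.save('pics/w6.npy',d)
for q in yellow(p):
  u,v=map(int,q[0]);a,r=ray(c,q[0]);print(q,onz(c,q[0],.102),a+r*np.median(d[v-2:v+3,u-2:u+3]))
p,d=viewer.snapshot('scene');save(cv2.resize(p[150:300,240:400],None,fx=4,fy=4,interpolation=cv2.INTER_CUBIC),'s6c')
E
```

```text
10.1 [0.55569024 0.02552467 0.19599052] [-3.14142099e+00  2.67279882e-03 -3.14140413e+00] [-0.3865597  -0.10687076 -0.28600579]
((np.float64(196.5), np.float64(216.32)), [191, 211, 12, 12, 117]) [ 0.53686883 -0.06036023  0.102     ] [ 0.54341965 -0.06954947  0.07757956]
((np.float64(309.54), np.float64(252.86)), [303, 247, 14, 13, 145]) [0.56338879 0.01561213 0.102     ] [0.56431977 0.01548733 0.09956124]
```

View pics/w6.png

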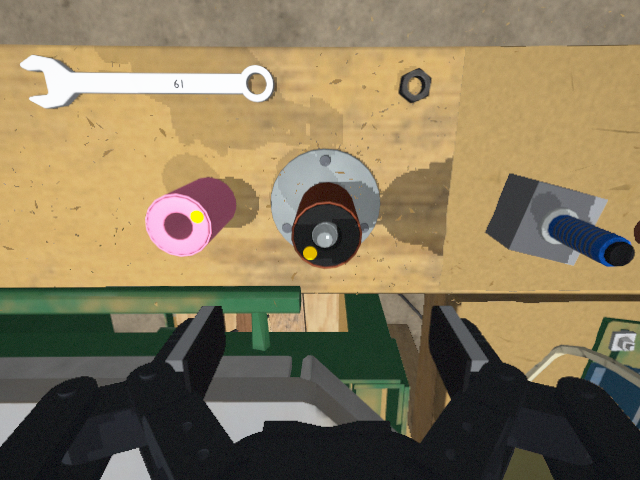

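View pics/s6c.png

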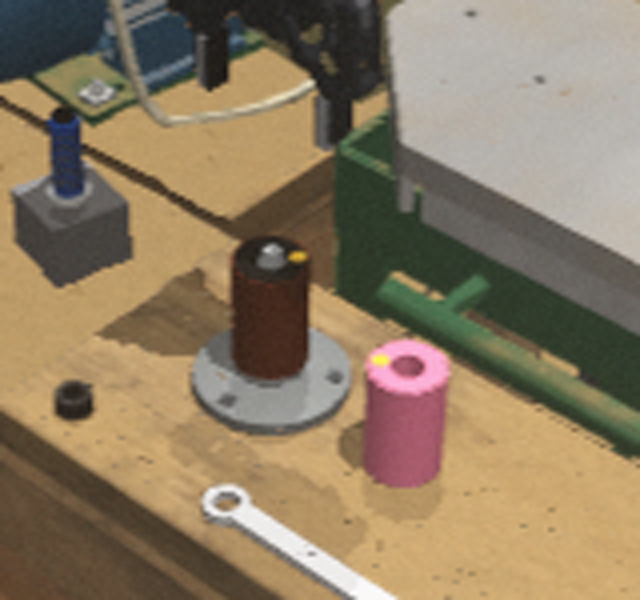

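The drum is home: in the wrist view the post shows through the bore at (325,235) and the spot is at (310,253), giving about (0.563, 0.016). The scene view shows the drum resting on the flange. Next I'll move above the probe.

Call:
play_rows(
  series="0 0.02 0 0 0 0 1;0 0.035 0 0 0 0 1;0 0.04 0 0 0 0 1;0 0.04 0 0 0 0 1;-0.001 0.035 0 0 0 0 1;-0.001 0.022 0 0 0 0 1;0 0 0 0 0 0 1;0 0 0 0 0 0 1",
)

```text
time: 10.87
position: [0.5555, 0.2184, 0.1931]
eef_rot: [-3.14, -0.003, -3.139]
force: [0.1, -0.0, 0.4]
opening: 0.997
```

```bash
python3 - <<'E'
from h import *
o=readout.get_obs();print(o['time'],o['position'],o['eef_rot'],o['force'])
p,d=viewer.snapshot('wrist');c=viewer.calibration('wrist');save(p,'w7');np.save('pics/w7c.npy',c,allow_pickle=True)
print(proj(c,[.5575,.218,.121]))
h=cv2.cvtColor(p,cv2.COLOR_RGB2HSV)
mk=cv2.inRange(h,(0,0,0),(180,120,70));e=blob(mk,300,225,355,300);print('cap',e,onz(c,e[0],.121))
mw=cv2.inRange(h,(0,0,215),(180,40,255));e=blob(mw,280,190,370,270);print('collar',e,onz(c,e[0],.057))
E
```

```text
10.8667 [0.55554581 0.21843717 0.1930661 ] [-3.14042435e+00 -2.94574930e-03 -3.13883717e+00] [ 0.06240146 -0.01901447  0.37540132]
[324.58963464 254.34230425]
cap ((324.38494873046875, 256.0257873535156), (23.030811309814453, 23.977275848388672), 90.4850845336914) [0.55865593 0.2178665  0.121     ]Traceback (most recent call last):
  File "<stdin>", line 7, in <module>
  File "h.py", line 28, in blob
    return cv2.fitEllipse(cv2.convexHull(max(cs,key=cv2.contourArea)))
                                         ~~~^^^^^^^^^^^^^^^^^^^^^^^^
ValueError: max() iterable argument is empty
```

View pics/w7.png

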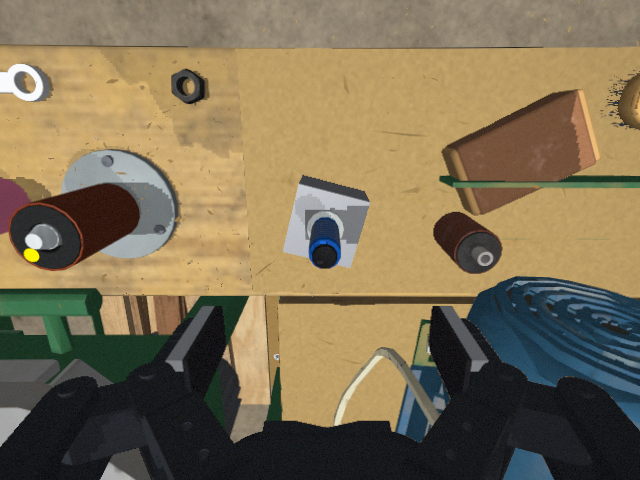

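```bash
python3 - <<'E'
from h import *
d=np.load('pics/top0.npy');c=viewer.calibration('top')
for v in range(150,250,6):
  for u in range(190,270,6):
    o,r=ray(c,(u,v));P=o+r*d[v,u]
    if d[v,u]>0 and abs(P[1]-.218)<.11 and abs(P[0]-.558)<.12 and P[2]>.03: print((u,v),P.round(3))
o=readout.get_obs();print(o['time'],o['position'])
E
```

```text
(190, 186) [0.671 0.318 0.145]
(190, 192) [0.655 0.319 0.143]
(190, 198) [0.641 0.321 0.136]
(190, 204) [0.627 0.324 0.127]
(196, 222) [0.587 0.325 0.069]
(232, 222) [0.587 0.23  0.051]
(238, 222) [0.587 0.214 0.048]
(244, 222) [0.586 0.197 0.05 ]
(196, 228) [0.57  0.323 0.073]
(226, 228) [0.571 0.247 0.049]
(232, 228) [0.562 0.214 0.125]
(238, 228) [0.567 0.209 0.073]
(244, 228) [0.569 0.196 0.057]
(226, 234) [0.554 0.247 0.05 ]
(232, 234) [0.553 0.228 0.06 ]
(238, 234) [0.553 0.212 0.06 ]
(244, 234) [0.553 0.196 0.054]
(226, 240) [0.538 0.247 0.05 ]
(232, 240) [0.537 0.229 0.053]
(238, 240) [0.537 0.214 0.048]
(244, 240) [0.537 0.197 0.048]
10.9167 [0.55577396 0.217384   0.19336967]
```

The surroundings are clear, with the motor no nearer than y≈0.318. I'll descend onto the barrel and grip it.

Call:
play_rows(
  series="-0.002 0 0.025 0 0 0 0.8;0 0 0.025 0 0 0 0.7;0 0 0.025 0 0 0 0.7;0 0 0.025 0 0 0 0.7;0 0 0.015 0 0 0 0.7;0 0 0.008 0 0 0 0.7;0 0 0 0 0 0 0.7;0 0 0 0 0 0 0.7",
  newtons=40,
)

```text
time: 11.58
position: [0.5588, 0.2166, 0.072]
eef_rot: [-3.141, -0.001, 3.14]
force: [0.2, 0.6, 0.6]
opening: 0.7
```

```bash
python3 - <<'E'
from h import *
o=readout.get_obs();print(o['time'],o['position'],o['eef_rot'],o['force'])
p,d=viewer.snapshot('wrist');c=viewer.calibration('wrist');save(p,'w8')
E
```

```text
11.5833 [0.55883619 0.21662717 0.07202081] [-3.14130272e+00 -5.92167499e-04  3.14040967e+00] [0.19921664 0.57239343 0.63185546]
```

View pics/w8.png

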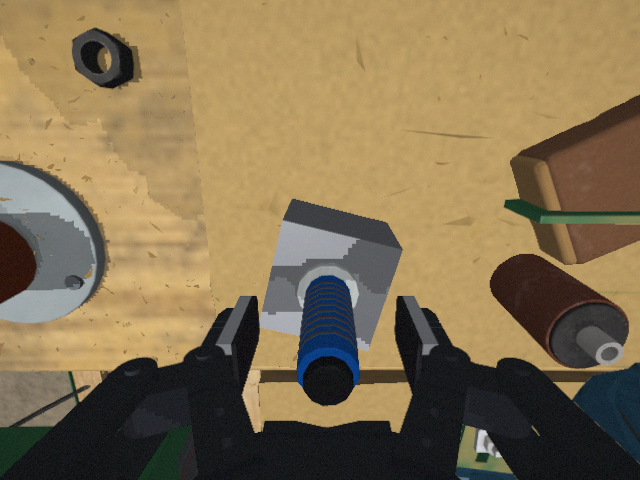

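The probe is centred between the pads (column ≈327). I'll close on it.

Call:
play_rows(
  series="0 0 0 0 0 0 0.5;0 0 0 0 0 0 0.35;0 0 0 0 0 0 0.25;0 0 0 0 0 0 0.15;0 0 0 0 0 0 0.1;0 0 0 0 0 0 0.1;0 0 0 0 0 0 0.1;0 0 0 0 0 0 0.1",
  newtons=50,
)

```text
time: 12.3
position: [0.5595, 0.2177, 0.0731]
eef_rot: [3.141, 0.002, -3.141]
force: [-1.1, -1.1, 5.9]
opening: 0.243
```

Call:
play_rows(
  series="0 0 -0.005 0 0 0 0.1;0 0 -0.01 0 0 0 0.1;0 0 -0.02 0 0 0 0.1;0 0 -0.03 0 0 0 0.1;0 0 -0.03 0 0 0 0.1;0 0 -0.03 0 0 0 0.1;0 0 -0.02 0 0 0 0.1;0 0 0 0 0 0 0.1",
)

```text
time: 12.97
position: [0.5613, 0.2184, 0.2227]
eef_rot: [3.139, 0.008, -3.141]
force: [-0.6, -0.5, -0.9]
opening: 0.239
```

```bash
python3 - <<'E'
from h import *
o=readout.get_obs();print(o['time'],o['position'],o['eef_rot'],o['force'],o['opening'])
p,d=viewer.snapshot('wrist');c=viewer.calibration('wrist');save(p,'w9');np.save('pics/w9.npy',d)
p,d=viewer.snapshot('scene');save(cv2.resize(p[100:300,200:400],None,fx=3,fy=3,interpolation=cv2.INTER_CUBIC),'s9c')
E
```

```text
12.9667 [0.56133817 0.21839427 0.22272506] [ 3.13939839  0.00824625 -3.14116887] [-0.57975752 -0.53877846 -0.9262371 ] 0.23905857738952485
```

View pics/w9.png

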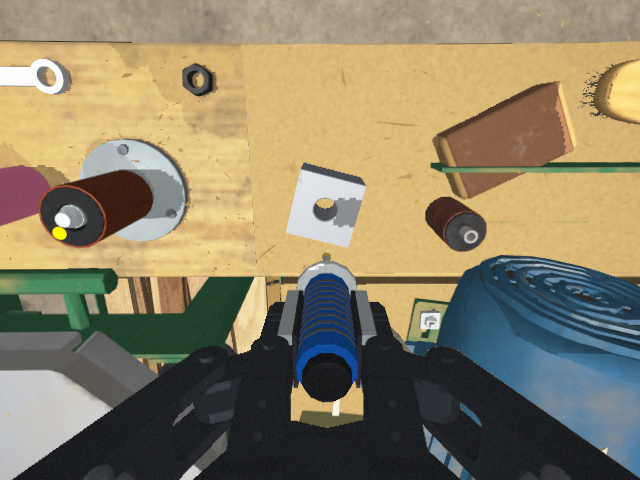

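View pics/s9c.png

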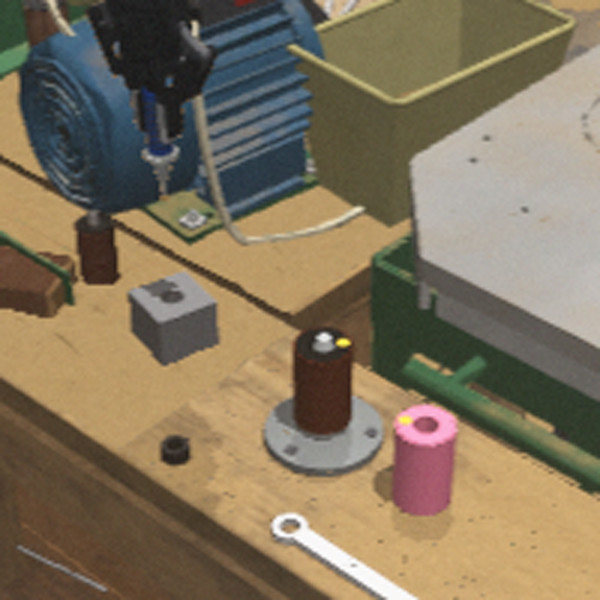

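The probe hangs upright with its tip ball visible at (326,257). I'll work out the shift to the spot.

```bash
python3 - <<'E'
from h import *
o=readout.get_obs();print(o['time'],o['position'],o['eef_rot'],o['force'],o['opening'])
p,d=viewer.snapshot('wrist');c=viewer.calibration('wrist')
save(cv2.resize(p[230:290,296:356],None,fx=8,fy=8,interpolation=cv2.INTER_CUBIC),'w9t')
for q in yellow(p,40): print(q,onz(c,q[0],.102))
tip=(326,258)
for z in (.158,): print('tip',onz(c,tip,z))
print(d[254:262,324:329])
E
```

```text
13.0667 [0.55907078 0.21772772 0.217848  ] [ 3.14113826e+00  1.66826401e-03 -3.14127333e+00] [-0.46760532  0.31551439 -0.62745055] 0.2453396133643698
((np.float64(56.65), np.float64(238.34)), [50, 232, 14, 14, 147]) [0.56313247 0.01733642 0.102     ]
tip [0.5570362  0.21908152 0.158     ]
[[0.22043724 0.21749087 0.21769933 0.21985278 0.21834426]
 [0.2186973  0.21783553 0.21749927 0.21924272 0.21865602]
 [0.21770188 0.21657856 0.21644077 0.21659577 0.21780694]
 [0.21625763 0.21491976 0.21515986 0.21408607 0.21533246]
 [0.21461998 0.21269706 0.21393181 0.21319017 0.21481362]
 [0.21310861 0.21118928 0.21150178 0.21155837 0.21216504]
 [0.21178655 0.21019197 0.20950703 0.20981787 0.21101293]
 [0.17501742 0.17474632 0.17429778 0.17309764 0.17486486]]
```

View pics/w9t.png

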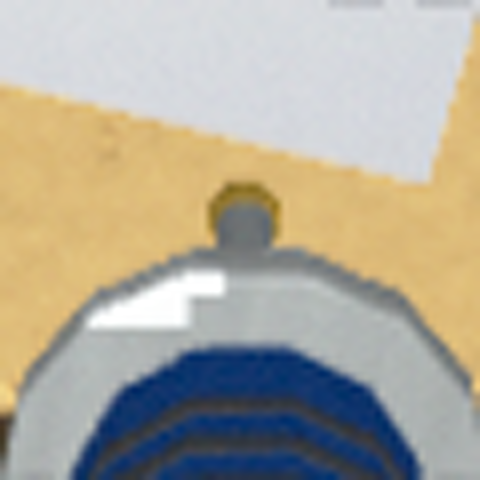

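Call:
play_rows(
  series="0 -0.015 0 0 0 0 0.1;-0.001 -0.03 0 0 0 0 0.1;-0.001 -0.035 0 0 0 0 0.1;-0.001 -0.036 0 0 0 0 0.1;-0.001 -0.036 0 0 0 0 0.1;-0.001 -0.03 0 0 0 0 0.1;0 -0.0155 0 0 0 0 0.1;0 -0.005 0 0 0 0 0.1",
)

```text
time: 13.78
position: [0.5625, 0.0118, 0.2152]
eef_rot: [-3.141, -0.003, 3.138]
force: [0.4, -0.7, -0.6]
opening: 0.247
```

Call:
play_rows(
  series="0 0 0.01 0 0 0 0.1;0 0 0.012 0 0 0 0.1;0 0 0.01 0 0 0 0.1;0 0 0 0 0 0 0.1;0 0 0 0 0 0 0.1;0 0 0 0 0 0 0.1",
)

```text
time: 14.28
position: [0.5638, 0.0159, 0.1849]
eef_rot: [3.141, -0.0, -3.14]
force: [-0.5, -0.7, -0.4]
opening: 0.242
```

```bash
cat > look.py <<'E'
import sys
from h import *
n=sys.argv[1]
o=readout.get_obs();print(o['time'],o['position'],o['eef_rot'],o['force'],o['opening'])
p,d=viewer.snapshot('wrist');c=viewer.calibration('wrist')
save(cv2.resize(p[220:300,276:376],None,fx=6,fy=6,interpolation=cv2.INTER_CUBIC),n+'t')
for q in yellow(p,20): print(q,onz(c,q[0],.102))
z=o['position'][2]-.0655+.003
print('ball',onz(c,(326.4,256.5),z),z)
p,d=viewer.snapshot('scene');save(cv2.resize(p[140:240,260:360],None,fx=6,fy=6,interpolation=cv2.INTER_CUBIC),n+'s')
E
python3 look.py a
```

```text
14.2833 [0.56377958 0.01590455 0.18488521] [ 3.14144125e+00 -2.90775861e-04 -3.14007309e+00] [-0.52643709 -0.66917593 -0.40939027] 0.24217614197646728
((np.float64(203.28), np.float64(210.03)), [197, 204, 14, 13, 130]) [ 0.53962059 -0.06188494  0.102     ]
((np.float64(322.83), np.float64(247.77)), [316, 242, 15, 14, 156]) [0.56554921 0.01515652 0.102     ]
ball [0.56379125 0.01755087 0.12238521] 0.12238520628602337
```

View pics/at.png

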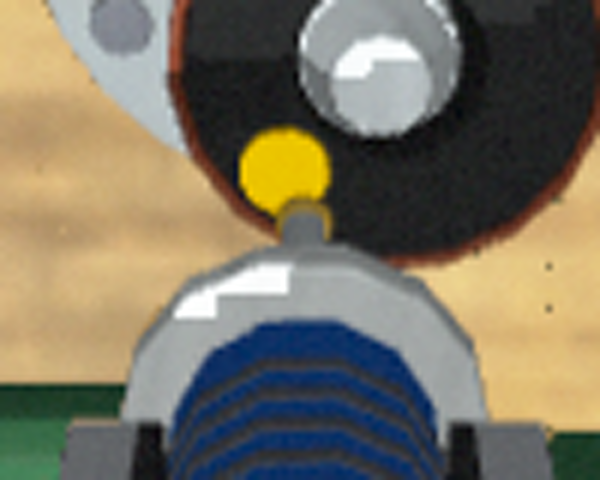

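View pics/as.png

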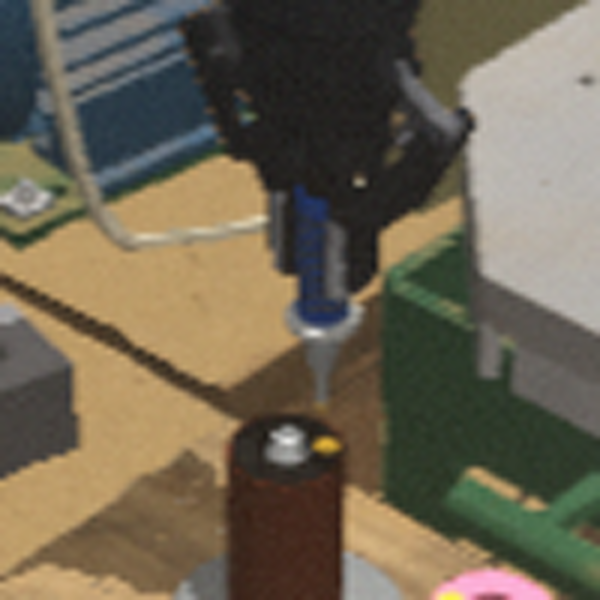

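The tip is about 17 mm above the drum top and about 2 mm off the spot. I'll correct that and lower to a near hover.

Call:
play_rows(
  series="-0.0015 -0.002 0.004 0 0 0 0.1;0 0 0.004 0 0 0 0.1;0 0 0.003 0 0 0 0.1;0 0 0 0 0 0 0.1;0 0 0 0 0 0 0.1;0 0 0 0 0 0 0.1",
)

```text
time: 14.88
position: [0.5653, 0.0131, 0.174]
eef_rot: [3.142, -0.0, -3.141]
force: [-0.2, 0.4, -2.1]
opening: 0.246
```

```bash
python3 look.py b
```

```text
14.8833 [0.56529152 0.01305719 0.17396165] [ 3.14154218e+00 -8.39022632e-05 -3.14149725e+00] [-0.20607809  0.40791749 -2.05438608] 0.24604987463718062
((np.float64(202.05), np.float64(211.84)), [196, 206, 14, 13, 141]) [ 0.53914142 -0.06143526  0.102     ]
((np.float64(327.55), np.float64(250.22)), [320, 245, 15, 13, 128]) [0.56437807 0.01561195 0.102     ]
ball [0.56495009 0.01488015 0.11146165] 0.11146164715535378
```

View pics/bt.png

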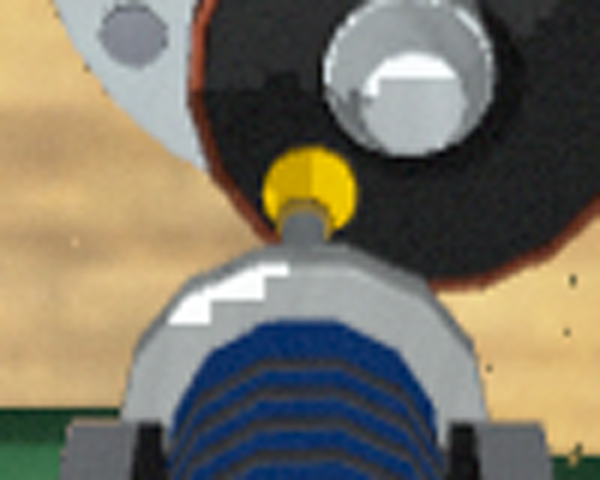

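View pics/bs.png

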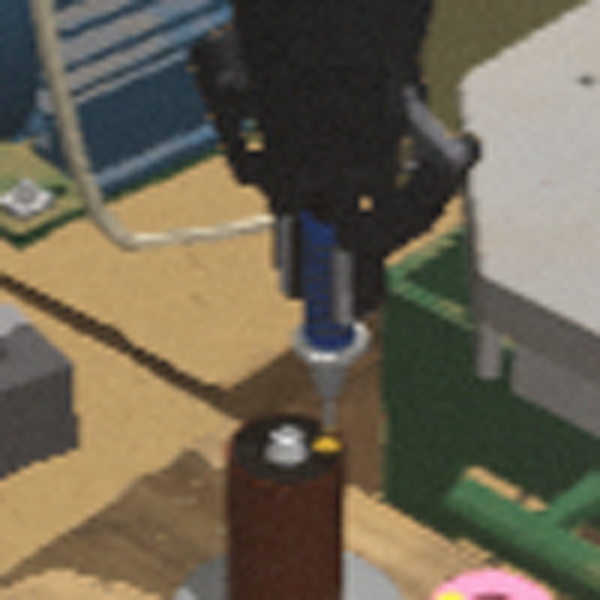

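Call:
play_rows(
  series="0 0.0005 0.002 0 0 0 0.1;0 0 0.002 0 0 0 0.1;0 0 0 0 0 0 0.1;0 0 0 0 0 0 0.1;0 0 0 0 0 0 0.1",
)

```text
time: 15.4
position: [0.5653, 0.0136, 0.1699]
eef_rot: [3.142, -0.0, -3.141]
force: [-0.3, -0.6, -2.0]
opening: 0.243
```

```bash
python3 look.py c
```

```text
15.4 [0.56527529 0.01360435 0.16994173] [ 3.14155452e+00 -5.44450110e-05 -3.14138759e+00] [-0.32843167 -0.63889043 -2.04692636] 0.24274556015912865
((np.float64(199.2), np.float64(213.35)), [193, 207, 14, 14, 147]) [ 0.53899262 -0.06125279  0.102     ]
((np.float64(326.59), np.float64(252.2)), [319, 247, 16, 13, 116]) [0.56412577 0.01553871 0.102     ]
ball [0.56487556 0.01542007 0.10744173] 0.10744172574086922
```

View pics/ct.png

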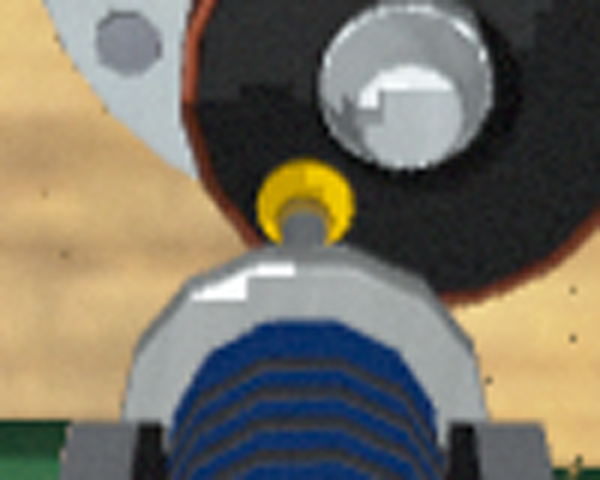

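View pics/cs.png

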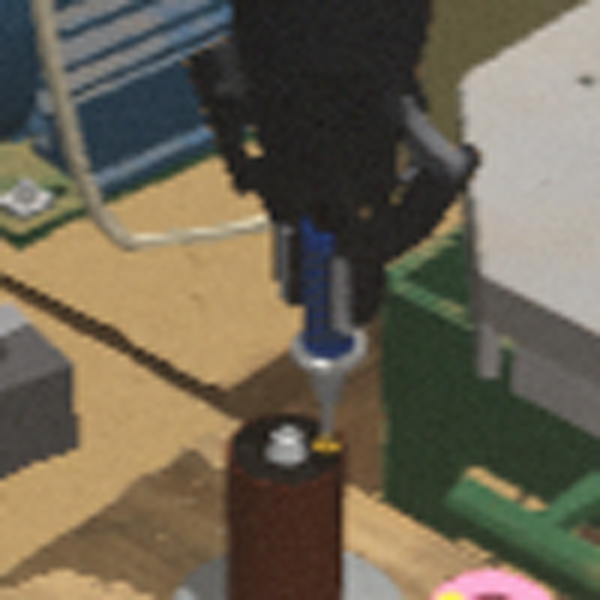

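Call:
play_rows(
  series="-0.001 0.0003 0 0 0 0 0.1;0 0 0.001 0 0 0 0.1;0 0 0 0 0 0 0.1;0 0 0 0 0 0 0.1",
)

```text
time: 15.83
position: [0.5663, 0.0139, 0.1689]
eef_rot: [3.142, -0.0, -3.141]
force: [0.2, 0.3, -1.5]
opening: 0.241
```

Call:
play_rows(
  series="0 0 0.001 0 0 0 0.1;0 0 0 0 0 0 0.1;0 0 0 0 0 0 0.1",
)

```text
time: 16.08
position: [0.5664, 0.0139, 0.168]
eef_rot: [3.142, 0.0, -3.141]
force: [0.3, 0.9, -0.6]
opening: 0.244
```

Call:
play_rows(
  series="0 0 0.001 0 0 0 0.1;0 0 0 0 0 0 0.1;0 0 0 0 0 0 0.1",
)

```text
time: 16.33
position: [0.5664, 0.0139, 0.1671]
eef_rot: [-3.142, 0.0, -3.141]
force: [-0.1, 0.0, 0.0]
opening: 0.243
```

```bash
python3 look.py d
```

```text
16.3333 [0.56644854 0.01386747 0.16712471] [-3.14156677e+00  3.60458714e-04 -3.14137337e+00] [-0.11326909  0.03984334  0.04338016] 0.2430255329222659
((np.float64(197.12), np.float64(212.7)), [190, 206, 15, 14, 153]) [ 0.53895769 -0.06109975  0.102     ]
((np.float64(325.99), np.float64(252.07)), [318, 247, 16, 13, 116]) [0.56406014 0.01545049 0.102     ]
ball [0.56596409 0.0157024  0.10462471] 0.10462471265051418
```

View pics/dt.png

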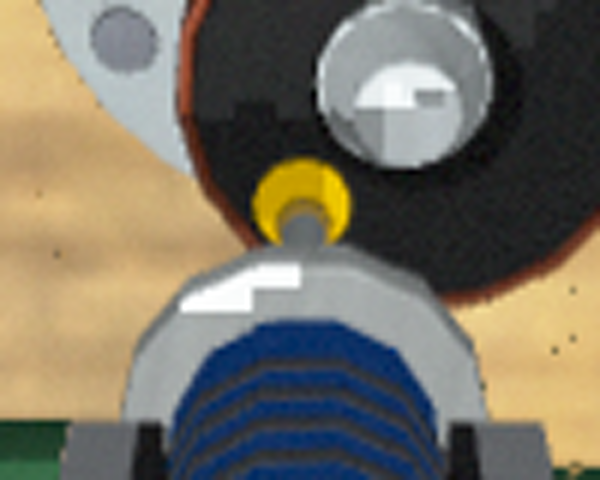

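Contact: Fz rose from about -2 to 0, and the ball is centred on the spot at crop position (303,205). I'll press on in 1 mm steps towards about 4 N.

Call:
play_rows(
  series="0 0 0.001 0 0 0 0.1;0 0 0 0 0 0 0.1;0 0 0.001 0 0 0 0.1;0 0 0 0 0 0 0.1;0 0 0 0 0 0 0.1;0 0 0 0 0 0 0.1",
)

```text
time: 16.93
position: [0.5664, 0.0139, 0.1651]
eef_rot: [-3.142, 0.0, -3.141]
force: [0.6, 0.8, 1.1]
opening: 0.243
```

Call:
play_rows(
  series="0 0 0.0005 0 0 0 0.1;0 0 0 0 0 0 0.1;0 0 0 0 0 0 0.1;0 0 0 0 0 0 0.1",
)

```text
time: 17.27
position: [0.5664, 0.0139, 0.1646]
eef_rot: [-3.142, 0.0, -3.141]
force: [-0.0, -0.6, 3.2]
opening: 0.247
```

```bash
python3 look.py e; python3 - <<'E'
from h import *
f=[]
for i in range(10):
    viewer.snapshot('top'); o=readout.get_obs(); f.append(np.r_[o['force'],o['position'][2]])
f=np.array(f);print(f.mean(0),f.std(0),o['time'])
E
```

```text
17.2667 [0.56638065 0.01386902 0.16456591] [-3.14153489e+00  1.95782636e-04 -3.14132403e+00] [-0.02936705 -0.62903516  3.17961289] 0.2465425372973286
((np.float64(195.81), np.float64(213.63)), [189, 207, 15, 14, 155]) [ 0.53881796 -0.06096702  0.102     ]
((np.float64(325.7), np.float64(253.47)), [318, 249, 16, 12, 111]) [0.56395632 0.01527708 0.102     ]
ball [0.565917   0.01570261 0.10206591] 0.10206590859887602
[ 0.27949588 -0.23457162  1.70337914  0.16451385] [5.37849763e-01 5.47668271e-01 4.05776674e-01 1.37480935e-05] 17.8667
```

View pics/et.png

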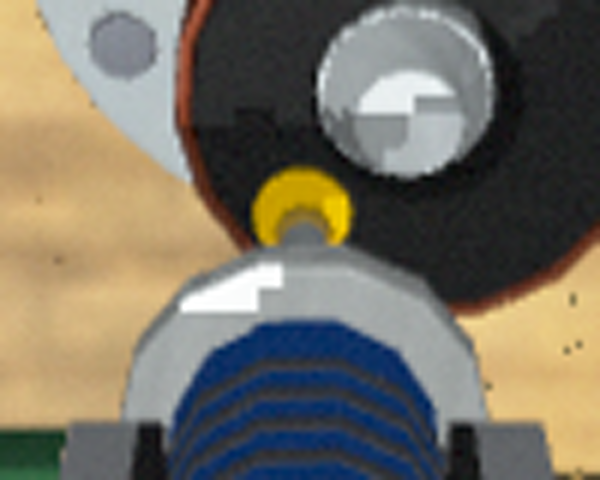

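View pics/es.png

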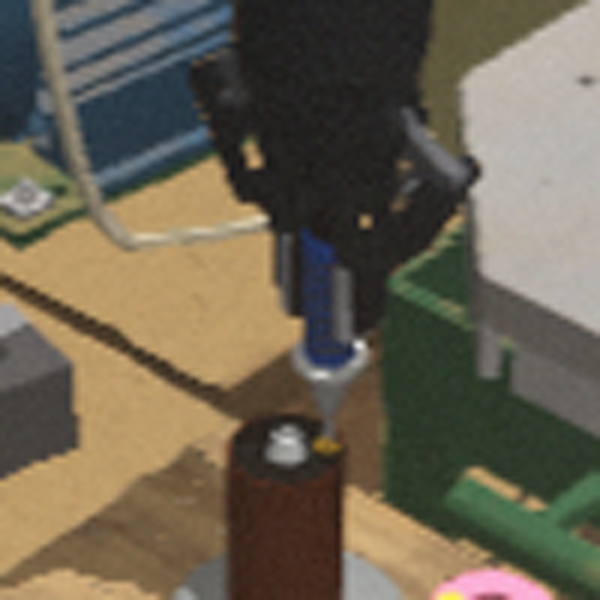

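Call:
play_rows(
  series="0 0 0.001 0 0 0 0.1;0 0 0 0 0 0 0.1;0 0 0 0 0 0 0.1",
)

```text
time: 18.12
position: [0.5664, 0.0139, 0.1635]
eef_rot: [-3.142, 0.0, -3.141]
force: [-0.1, -0.8, 2.7]
opening: 0.247
```

```bash
cat > avg.py <<'E'
from h import *
f=[]
for i in range(16):
    viewer.snapshot('top'); o=readout.get_obs(); f.append(np.r_[o['force'],o['position']])
f=np.array(f);print(f.mean(0),f.std(0),o['time'])
E
python3 avg.py
```

```text
[0.13068952 0.13623319 2.34823973 0.5663336  0.01386585 0.16351351] [4.11382834e-01 4.46145593e-01 4.66889573e-01 2.20056133e-05
 1.03671472e-05 2.20030618e-05] 18.9167
```

The slope matches the spring (0.6 N/mm). To pin down the zero, I'll lift briefly and average the free-air force.

Call:
play_rows(
  series="0 0 -0.004 0 0 0 0.1;0 0 -0.004 0 0 0 0.1;0 0 0 0 0 0 0.1;0 0 0 0 0 0 0.1;0 0 0 0 0 0 0.1;0 0 0 0 0 0 0.1",
)

```text
time: 19.42
position: [0.5659, 0.0139, 0.1711]
eef_rot: [3.142, -0.001, -3.141]
force: [-0.2, 0.1, -1.7]
opening: 0.245
```

```bash
python3 avg.py
```

```text
[ 0.11578648 -0.03516302 -1.19764718  0.56622915  0.0138842   0.17139569] [4.54688072e-01 5.84496727e-01 3.72608371e-01 1.06111068e-04
 1.53889194e-05 1.17189398e-04] 20.2167
```

The free-air baseline is -1.20 N, so the press was 3.55 N (about 4.2 mm in). I'll return 8.7 mm down for about 5 mm.

Call:
play_rows(
  series="0 0 0.003 0 0 0 0.1;0 0 0.002 0 0 0 0.1;0 0 0.001 0 0 0 0.1;0 0 0.001 0 0 0 0.1;0 0 0.001 0 0 0 0.1;0 0 0.0007 0 0 0 0.1;0 0 0 0 0 0 0.1;0 0 0 0 0 0 0.1",
)

```text
time: 20.88
position: [0.5666, 0.0138, 0.1631]
eef_rot: [-3.142, 0.001, -3.141]
force: [0.1, -0.7, 3.2]
opening: 0.248
```

```bash
python3 look.py f; python3 avg.py; python3 - <<'E'
from h import *
p,d=viewer.snapshot('scene');save(p,'sfin')
E
```

```text
20.8833 [0.5665729  0.0138438  0.16305406] [-3.14152113e+00  6.43927677e-04 -3.14141271e+00] [ 0.10736445 -0.6754867   3.19896171] 0.24845412569092354
((np.float64(195.05), np.float64(213.99)), [188, 208, 15, 13, 154]) [ 0.53885251 -0.06089824  0.102     ]
((np.float64(326.14), np.float64(253.91)), [318, 249, 17, 12, 114]) [0.56387803 0.01551749 0.102     ]
ball [0.56613433 0.01567232 0.10055406] 0.10055406226395613
[ 0.78670767 -0.22246908  2.77091625  0.56645097  0.01384862  0.16287216] [4.40116088e-01 5.44229138e-01 3.61750568e-01 5.26060954e-05
 1.54998007e-05 5.77165777e-05] 21.7833
```

View pics/ft.png

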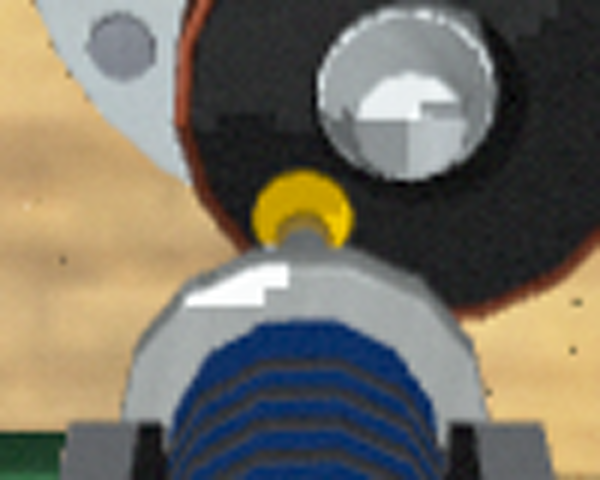

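View pics/sfin.png

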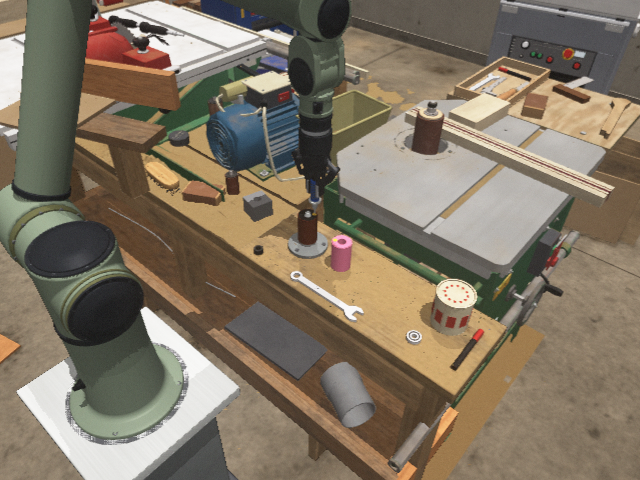

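The net press is 2.77 + 1.20 = 3.97 N, which is half-way in. The ball is on the spot and the bystanders haven't moved. I'll hand it in.

```bash
python3 - <<'E'
from h import *
print(workorder.job_done())
E
```

```text
the job is handed in; nothing more can be done
None
```

The job is handed in at about 22 s of the 61 s allowed. The brown drum is on the arbor with its spot up, and I let go of it. The arm is holding the blue probe upright on the yellow spot.

- **Drum home:** it touched down at TCP z ≈ 0.066, the height expected for fully home. After release the post stood out of the top. Wrist-camera depth put the drum top at about 0.0996, against 0.102 if home. It read the pink drum's top about 2.4 mm low as well, so I took that as camera bias.
- **Press:** the averaged vertical force was +2.77 N, against a baseline of −1.20 N measured in free air. That gives about 3.97 N, or roughly 5 mm of plunger travel. Contact height gave about the same.
- **Position:** the last wrist view shows the ball on the spot, about 1 mm or less from its centre. The probe was vertical to within about 0.001 rad.
- **Bystanders:** in the final scene view they look untouched.
- **What disagreed:**
  - The top camera's rough positions were 2–9 mm off the wrist camera's, so I used the wrist views.
  - Camera depth suggested the drum sat about 5 mm lower in the grip after lifting, but the touchdown height did not support that.

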